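# Raise the counterweighted gate and pass the tile to the end stop

### The job

Push the counterweighted gate of the tile lane up and away from you by the roller at its free end, past its balance point, so that it stays fully raised by itself; then push the test tile along the lane, under the raised gate, until it rests flat against the end stop at the left. Push gently with the fingertips, never pinch or lift the tile off the lane floor, and leave the small things standing around the lane where they are.

Things in the scene. Friction and masses are not known exactly. Their poses are not given: they have to be found in the camera images.
- lane: Fixed wooden board with a guide lane. Origin: under the board (table level), mid lane, below the lowered gate. x: across the lane to the far side (gate posts); y: along the lane to the left (end stop); z up. Board 94 mm wide, 10 mm thick (lane floor z = 10), from y = -175 to +135 mm, right end open. Lane 66 mm wide between rails 8 mm high (tops z = 18).
- gate (a joint): Hinge of the gate arm, rad. 0: lowered, arm level, blade in the lane; grows as the roller end goes up and away over the pivot; 2.0: raised stop (arm leaning back 25 deg past upright). Arm about 0.8 kg with counterweight; a push of a few N on the roller raises it. Below the balance point, about 0.70 rad, it falls shut; past it, it sinks by itself, damped, to the raised stop in some 2 s.
- gate_pivot (a point): Pivot of the gate, at x = 130, y = 0, z = 75 mm of the lane board; axis along the lane's y. The aluminium arm (16 x 10 mm) runs from it along the lane's -x when lowered. Steel posts 8 mm thick, 34 mm long in x, stand at y = +-34 mm, tops at z = 88. Counterweight (44 mm diameter, 50 long) 20 mm behind and 45 mm above the pivot when lowered.
- blade (a point): Lower edge of the blade that blocks the lane: 8 mm thick along y, 50 mm wide across the lane, 130 mm from the pivot, reaching 62 mm below the arm's centre line.
- push_roller (a point): Centre of the push roller at the free end of the arm: grey, 24 mm diameter, 80 mm long, along the lane's y, turning freely in a fork (8 mm bars). Lowered, it is at x = -40, z = 175 mm of the lane board: 170 mm before and 100 mm above the pivot, 197 mm from it, and circles it. Its robot side is open; the fork's crosspiece is 34 to 44 mm below its centre. Pushed away from the robot it rises.
- tile_mid (a point): Centre of the loose off-white test tile, 50 mm along the lane, 58 mm across it, 8 mm thick, 50 g, lying flat on the lane floor right of the gate (4 mm clear of each rail), its axes nearly along the lane's: x across, y along, z up.
- lane_stop (a point): Middle of the end stop's inner face at the lane floor (y = +123 mm of the board). Wooden block 18 mm high above the floor. The tile is home with its centre 25 mm short of this face, to the right.
- pot: Bystander: small pigment pot with blue band and white cap, 42 mm diameter, 53 mm high; origin under its centre.
- cup: Bystander: small terracotta cup, 65 mm diameter, 50 mm high; origin under its centre.
- stilt: Bystander: three-armed kiln stilt, 55 x 48 x 13 mm; origin under its centre.
- rubber: Bystander: white eraser, 20 x 42 x 12 mm; origin under its centre.
Mind the look-alikes: they are no part of the job. Of the things like the part that bears tile_mid, leave any that is turquoise; of the rest the smaller one is meant.

How it is judged:
On the way, in this order (a step that is already met when the one before it is completed fails the run):
1. the gate stands fully raised by itself, the robot touching nothing, the tile still to the right of the gate (value of joint gate above 1.85 rad and contact force between each of the fingers, the arm and anything else below 0.3 N and y of tile_mid in the frame of lane below 0 m), for 0.2 s.
2. the tile is against the end stop (y of tile_mid in the frame of lane above 0.09 m and z of tile_mid in the frame of lane below 0.0165 m and x of tile_mid in the frame of lane between -0.012 and 0.012 m and angle between tile_mid's own z axis and vertical below 0.06 rad), for 0.2 s.
At the end, for the whole second after the job is handed in: The gate stays raised (joint above 1.85 of 2.0 rad) and still; the tile lies flat on the lane floor within 8 mm of the end stop; the pot, cup, stilt and eraser are within 15 mm of where they stood (all of step 2 and value of joint gate above 1.85 rad and velocity of joint gate below 0.05 rad/s and distance of each of pot, cup, stilt, rubber from where it was at the start of the episode below 0.015 m); the robot touches nothing.
It fails at once if the tile is lifted off the lane floor (over 7 mm) (z of tile_mid in the frame of lane above 0.021 m).
It fails at once if the fingers press on something with more than 40 N (contact force between the fingers and anything else above 40 N).
It fails at once if a bystander is knocked away, tipped or lifted (distance of any of pot, cup, stilt, rubber from where it was at the start of the episode above 0.015 m or angle between any of pot, cup, stilt, rubber's own z axis and vertical above 0.4 rad).
It also fails if it takes over 54 s, if anything falls off the work surface, if the arm or the gripper's body presses on something with over 40 N, if the wrist force passes 120 N, or if a joint passes its speed limit or range.

### The arm

A 7-joint arm with a two-finger parallel gripper is mounted at the origin on a cart in front of the work surface, level with it; the furniture and walls round the work are solid. World frame = base frame: x ahead of the robot, y to its left, z up, the work surface at z = 0. Lengths are in m, angles in rad, forces in N, time in s.
With the tool pointing down it reaches from about 0.35 to 0.9 m from the base axis. Payload 8.1 kg.
Tool frame: the origin (TCP) lies midway between the tips of the shut fingers; the grasp point (between the pads) lies 19 mm behind it; x points along the fingers, z is the direction in which the jaws open and shut, and the axes are right-handed (so a half turn about x gives the same grasp; the last joint's range is limited). The gripper opens to 92 mm and grips with 3 to 60 N. Pads are 19 mm wide; open, the fingers measure 130 mm over their backs; the gripper's body (75 mm by 190 mm) begins 47 mm behind the grasp point.
Start: joints at [-1.384, 0.434, 0.025, 1.573, -0.012, 1.134, -0.075], TCP at [0.179, 0.599, 0.227] pointing down, gripper open.
Joint ranges: [-2.62, 2.62], [-0.44, 2.09], [-1.27, 1.32], [0.08, 2.57], [-1.32, 4.46], [0.12, 2], [-2.74, 2.74]. Speed limits (rad/s): [2.22, 2.22, 3.01, 3.01, 3.14, 3.14, 3.14].

### API

Orientations are given as a rotation vector (axis times angle).
In Python, from cell import arm gives the robot as it stands. The module is installed in compiled form; this text tells all that it offers.
- The arm moves only by the tool move_arm, never from a script. Its argument "steps" is text: rows parted by semicolons, each of 5 numbers parted by spaces: the shift along the tool's x, y, z in m, then the turn about the tool's x in rad, then the closure in counts, from 0 (fully open) to 255 (shut). A call has 1 to 10 rows; each row is the pose to reach, as a shift and turn from the pose commanded when the call began, along the tool's axes at that moment; what a row does not reach only later rows make up. A row lasts 1/12 s, in which the tool goes at most 41.7 mm and 7.16 degrees, less where a joint would pass 70% of its speed; a pose out of reach is approached as far as the arm can. A call with a gripper value outside its range is refused whole. The fingers move at their own pace and stop on an object; "squeeze" is the grip in N (left out, the last holds). Time passes only in rows, so rows that repeat a pose let the fingers close. It gives the time, the measured TCP pose, the force and the opening at its end, in the units of the state.
- arm.observe(): the state, without advancing time (a new reading comes with each control period).
- arm.get_image(name): name is "side" or "top"; returns a dict with "img" (400x640x3 uint8, blue, green, red), "z_map" (400x640 float32, m along the optical axis (not along the pixel's ray), 0 where there is no reading), "vfov" (degrees; the focal length in pixels is half the picture's height over the tangent of half this angle, whatever the lens; pixels are square), "cx", "cy" (the principal point, pixels), "k1" (the pictures are not rectified: a ray, as slopes to the right and down, at radius r is drawn at 1 + k1 r^2 times it, then the intrinsics apply), "extrinsics" (4x4, takes a point from camera to world coordinates). Camera axes: x right, y up, looking along -z (the intrinsics and any distortion apply to the point x, -y, -z); pixel columns grow to the right and rows downward; lengths in m; the calibration is good to about 2 mm. A picture is of the moment at which its call begins.
- arm.sign_off(): hands the job in, once; it reports no verdict.
The state is a dict: "clock": time; "joints": joint angles; "dq": joint speeds; "joint_efforts": joint torques, N m; "position": TCP position; "ee_rot": TCP orientation; "force": force on the tool from outside, world axes, zero at the start; "ft_torque": the same for the moment, N m; "width": opening from 0.0 (shut) to 1.0 (fully open).
Only numpy, scipy, OpenCV 4.12 (cv2) and the standard library are available. Lean on these libraries where they do the work, as an engineer would, in place of code of your own. Each camera call takes 0.05 s, during which the arm holds its last target.

## Working session

There is one attempt and no reset: what is moved stays moved. The work goes in short steps, Python scripts to look and compute and a tool call to move; the robot and the scene stay as the last step left them, time stands still between calls to the robot, and variables do not carry over. Pictures are saved under pics/ and viewed, and the job is handed in when it is done.

Besides the shell and the picture viewer there is one more tool, called in YAML: its name, and indented under it one key for each argument. move_arm: Moves the arm, as the interface text tells. Its arguments: {"type":"object","properties":{"steps":{"type":"string"},"squeeze":{"type":"number"}},"required":["steps"]}

```bash
mkdir -p pics
cat > h.py <<'E'
import numpy as np, cv2
from cell import arm
def grab(n,tag):
    d=arm.get_image(n); cv2.imwrite(f'pics/{tag}.png',d['img']); np.savez(f'{tag}.npz',**d); return d
def pts(d):
    h,w=d['z_map'].shape; f=h/2/np.tan(np.radians(d['vfov'])/2)
    K=np.array([[f,0,d['cx']],[0,f,d['cy']],[0,0,1.]])
    u,v=np.meshgrid(np.arange(w),np.arange(h))
    uv=np.stack([u,v],-1).reshape(-1,1,2).astype(float)
    s=cv2.undistortPointsIter(uv,K,np.array([float(d['k1']),0,0,0]),None,None,(3,50,1e-9)).reshape(h,w,2)
    return s
def world(d):
    s=pts(d); z=d['z_map']; P=np.stack([s[...,0]*z,-s[...,1]*z,-z],-1)
    E=d['extrinsics']; W=P@E[:3,:3].T+E[:3,3]; W[z==0]=np.nan; return W
def plane(d,uv,h):
    s=pts(d); E=d['extrinsics']; out=[]
    for u,v in uv:
        r=s[int(round(v)),int(round(u))]; D=E[:3,:3]@np.array([r[0],-r[1],-1]); t=(h-E[2,3])/D[2]; out.append(E[:3,3]+t*D)
    return np.array(out)
E
python3 - <<'E'
from h import *
for n in('side','top'):
    d=grab(n,n+'0'); print(n,d['vfov'],d['cx'],d['cy'],d['k1'],d['extrinsics'].round(3))
print(arm.observe())
E
```

```text
side 51.790595652476824 320.17905912566636 194.41656976887973 -0.0880898928430019 [[-0.851  0.331 -0.408  0.231]
 [-0.525 -0.529  0.667  0.466]
 [ 0.005  0.782  0.624  0.663]
 [ 0.     0.     0.     1.   ]]
top 51.22507844545975 315.34299443613537 196.69142373500014 -0.014704349626809176 [[-3.000e-03  9.950e-01 -1.020e-01  4.730e-01]
 [-1.000e+00 -3.000e-03  1.000e-03 -7.000e-02]
 [ 1.000e-03  1.020e-01  9.950e-01  1.116e+00]
 [ 0.000e+00  0.000e+00  0.000e+00  1.000e+00]]
{'clock': 0.1, 'joints': array([-1.38360001,  0.43516182,  0.02495917,  1.57402061, -0.01158752,
        1.13402665, -0.0750972 ]), 'dq': array([ 4.81572872e-05, -3.10476905e-03,  2.47966004e-03, -2.81150832e-03,
        4.70867930e-04,  2.27012548e-04, -2.61265731e-03]), 'joint_efforts': array([ 2.47348500e-03, -6.69124532e+01,  9.87495482e-01, -3.15143681e+01,
       -6.05655159e-02,  3.74787790e-02,  4.78081472e-05]), 'position': array([0.17850972, 0.59846561, 0.22601241]), 'ee_rot': array([-0.99405905,  1.33360675,  0.992419  ]), 'force': array([-0.07735864, -0.18321611,  0.55796724]), 'ft_torque': array([ 0.00126614,  0.00180152, -0.00283394]), 'width': 0.9997108972047312}
```

View pics/side0.png

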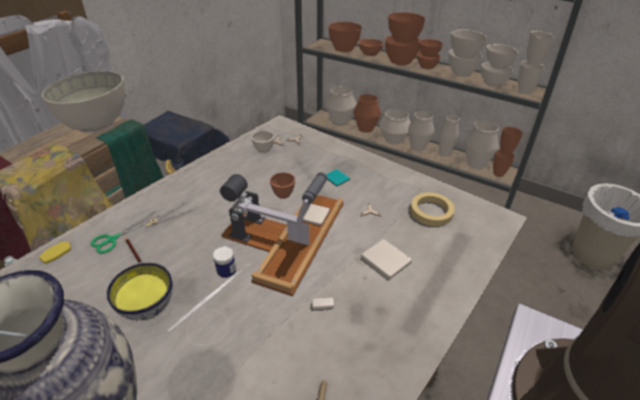

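View pics/top0.png

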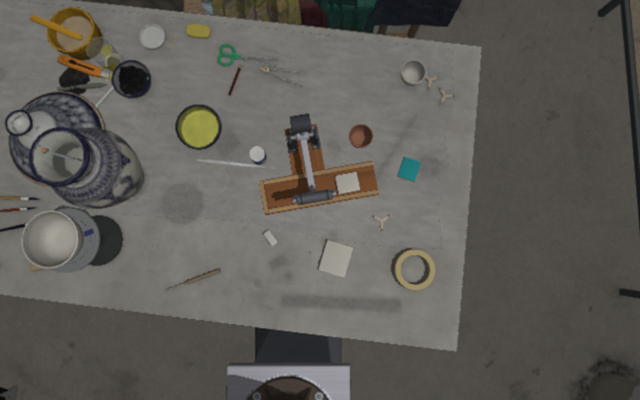

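The top view (x up, y left) shows the lane board from (263,197) to (378,178), with the stop at its left end. The roller is at (313,197) and the pivot posts at (303,137).

Things that could be taken for the tile:
- the off-white one in the lane at top (347,183), side (315,213)
- the bigger off-white one on the table at top (336,259)
- the turquoise one at top (409,168)

I choose the one in the lane at (347,183). Next come a close crop to check it and the measurements.

Run:
```python
from h import *
d=dict(np.load('top0.npz')); im=d['img']; W=world(d)
cv2.imwrite('pics/crop0.png',cv2.resize(im[100:290,220:440],None,fx=3.6,fy=3.1,interpolation=cv2.INTER_CUBIC))
Z=W[...,2]
print('table',np.nanmedian(Z[225:235,160:200]))
for n,(u,v) in dict(tile=(347,183),roller=(313,197),posts=(303,137),big=(336,259),turq=(409,168),pot=(258,155),cup=(361,135),stilt=(381,221),rub=(270,238),grey=(50,240),rim=(55,212),base=(290,385),vase=(60,150)).items(): print(n,W[v,u].round(3))
hsv=cv2.cvtColor(im,cv2.COLOR_BGR2HSV)
# wood mask
m=cv2.inRange(hsv,(5,90,50),(22,255,255)); m[:120]=0;m[230:]=0;m[:,:240]=0;m[:,400:]=0
n,l,s,c=cv2.connectedComponentsWithStats(m); 
for i in range(1,n):
    if s[i,4]>30: print('wood',s[i],c[i])
m=cv2.inRange(hsv,(0,0,140),(40,70,255))
n,l,s,c=cv2.connectedComponentsWithStats(m)
for i in range(1,n):
    if s[i,4]>40 and 220<c[i][0]<440 and 100<c[i][1]<300:
        r=cv2.minAreaRect(np.argwhere(l==i)[:,::-1].astype(np.float32)); 
        print('white',s[i],r, np.nanmedian(W[l==i],axis=0).round(4))
```

```text
table -0.0005352474526888473
tile [ 0.622 -0.155  0.017]
roller [ 0.568 -0.066  0.185]
posts [ 0.73  -0.041  0.087]
big [ 0.422 -0.125  0.011]
turq [ 0.664 -0.324  0.007]
pot [0.692 0.077 0.049]
cup [ 0.754 -0.195  0.01 ]
stilt [ 0.522 -0.245  0.009]
rub [0.478 0.049 0.01 ]
grey [0.474 0.539 0.157]
rim [0.534 0.497 0.211]
base [ 0.105 -0.005  0.014]
vase [0.679 0.515 0.178]
wood [349 125  24  23 415] [360.39277108 135.6746988 ]
wood [ 259  140  120   75 3415] [313.04538799 182.35490483]
white [250 146  14  15 135] ((256.5, 153.0), (14.0, 13.0), 90.0) [0.6966 0.0821 0.052 ]
white [336 172  24  22 379] ((347.3653869628906, 182.326904296875), (18.042680740356445, 20.984424591064453), 78.69007110595703) [ 0.6228 -0.1557  0.0173]
white [375 216  13  12  51] ((381.0, 221.5), (11.0, 12.0), 90.0) [ 0.5269 -0.2478  0.0064]
white [264 231  13  15  97] ((270.239990234375, 237.8199920654297), (14.800000190734863, 6.600000381469727), 53.13010025024414) [0.4777 0.0483 0.0105]
white [319 241  34  37 838] ((335.71099853515625, 258.46331787109375), (26.723356246948242, 31.512487411499023), 16.699243545532227) [ 0.4226 -0.1248  0.0112]
```

View pics/crop0.png

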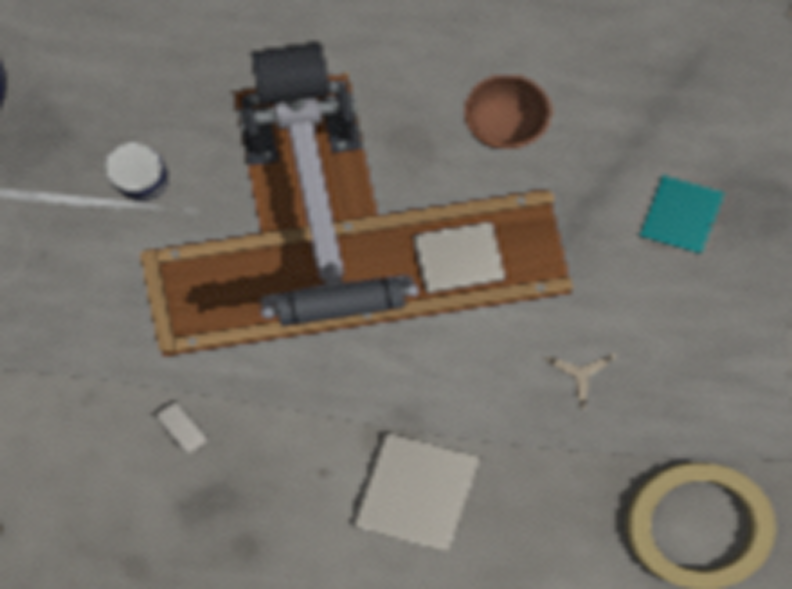

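The crop confirms it: an off-white tile in the lane right of the gate, at crop (460,257). Next I fit the lane frame from the board corners and check it against the roller and posts.

Run:
```python
from h import *
from scipy.spatial.transform import Rotation as R
def fitlane(d):
    pass
d=dict(np.load('top0.npz')); W=world(d); im=d['img']
tr=plane(d,[(373.6,161.9)],.018)[0]; br=plane(d,[(378.9,193.5)],.018)[0]
tl=plane(d,[(260.3,180.6)],.028)[0]; bl=plane(d,[(265.8,214.2)],.028)[0]
src=np.array([[47,-175],[-47,-175],[47,135],[-47,135]])/1e3
dst=np.array([tr,br,tl,bl])[:,:2]
print(dst.round(4))
a=src-src.mean(0);b=dst-dst.mean(0)
H=a.T@b; th=np.arctan2(H[0,1]-H[1,0],H[0,0]+H[1,1]); Rm=np.array([[np.cos(th),-np.sin(th)],[np.sin(th),np.cos(th)]])
t=dst.mean(0)-Rm@src.mean(0); print('th',th,'o',t); print('resid mm',((src@Rm.T+t-dst)*1e3).round(1))
P=(W[...,:2]-t)@Rm; Z=W[...,2]
np.save('lane.npy',np.array([t[0],t[1],th]))
# checks
m=(Z>.15)&(abs(P[...,0]+.04)<.05)&(abs(P[...,1])<.08)
print('roller lane xy range',P[m].min(0),P[m].max(0),np.median(P[m],0),np.nanmax(Z[m]))
m2=(Z>.1)&(P[...,0]>.1); m2&=(P[...,0]<.2)&(abs(P[...,1])<.1); print('cw',P[m2].min(0),P[m2].max(0),Z[m2].max())
m3=(Z>.012)&(Z<.022)&(P[...,1]<-.03)&(P[...,1]>-.15)&(abs(P[...,0])<.03)&(im.min(-1)>120)
print('tile',m3.sum(),P[m3].min(0),P[m3].max(0),P[m3].mean(0),np.median(Z[m3]))
for n,h in dict(pot=(256.5,153),cup=(361,135),stilt=(381,221),rub=(270,238)).items():print(n,P[h[1],int(h[0])].round(3),Z[h[1],int(h[0])].round(3))
o=arm.observe(); print(R.from_rotvec(o['ee_rot']).as_matrix().round(3))
# scene obstacles heights along path
m=(Z>.05)&(W[...,0]<1.1); 
v,u=np.where((Z>.2)&(Z<.6)); print('tall max', np.nanmax(Z[:,:160]), )
```

```text
[[ 0.6786 -0.2281]
 [ 0.5927 -0.2398]
 [ 0.627   0.0742]
 [ 0.54    0.0577]]
th 0.17141044566393 o [ 0.60617119 -0.06431222]
resid mm [[ 3.7 -0.6]
 [-3.  -4.9]
 [ 2.5  2.5]
 [-3.2  3. ]]
roller lane xy range [-0.04840329 -0.04616422] [-0.02380895  0.05096267] [-0.03680205  0.00238451] 0.18883356247158456
cw [ 0.13099057 -0.02201462] [0.17384557 0.02796923] 0.14493473176942673
tile 374 [-0.02262124 -0.12198126] [ 0.0263599  -0.06546918] [ 0.00184315 -0.09352916] 0.017222698163333328
pot [0.115 0.129] 0.05
cup [ 0.124 -0.154] 0.01
stilt [-0.114 -0.164] 0.009
rub [-0.107  0.133] 0.01
[[-0.    -0.958  0.286]
 [-0.001  0.286  0.958]
 [-1.    -0.    -0.001]]
tall max 0.3358764688470529
```

Run:
```python
from h import *
d=dict(np.load('top0.npz')); W=world(d); im=d['img']; t0=np.load('lane.npy'); th=t0[2]
c,s=np.cos(th),np.sin(th);Rm=np.array([[c,-s],[s,c]]); P=(W[...,:2]-t0[:2])@Rm; Z=W[...,2]
m=(Z>.165)&(abs(P[...,0]+.04)<.03)&(abs(P[...,1])<.06); p=P[m]
print('roller slope',np.polyfit(p[:,1],p[:,0],1), m.sum())
# cross-check by side view
ds=dict(np.load('side0.npz')); Ws=world(ds); Ps=(Ws[...,:2]-t0[:2])@Rm; Zs=Ws[...,2]; ims=ds['img']
print('side table',np.nanmedian(Zs[280:300,400:430]))
for nm,PP,ZZ,ii in(('top',P,Z,im),('side',Ps,Zs,ims)):
    m=(ZZ>.125)&(abs(PP[...,0]+.04)<.05)&(abs(PP[...,1])<.06); print(nm,'roller',PP[m].min(0).round(4),PP[m].max(0).round(4),ZZ[m].max().round(4))
    # rail tops outer limits: per y-slice raised region z>5mm
    for y in(-.16,-.13,-.06,-.03,.03,.06,.1):
        q=(abs(PP[...,1]-y)<.006)&(ZZ>.007)&(ZZ<.035)&(abs(PP[...,0])<.07)
        if q.sum(): print('  y',y,'x',PP[q][:,0].min().round(4),PP[q][:,0].max().round(4))
    for x in(-.025,0,.025):
        q=(abs(PP[...,0]-x)<.006)&(ZZ>.006)&(ZZ<.035)&(abs(PP[...,1])<.25); print('  x',x,'y',PP[q][:,1].min().round(4),PP[q][:,1].max().round(4))
    m3=(ZZ>.010)&(ZZ<.024)&(PP[...,1]<-.04)&(PP[...,1]>-.15)&(abs(PP[...,0])<.035)&(ii.min(-1)>120)
    print(' tile',m3.sum(),PP[m3].mean(0).round(4),PP[m3].min(0),PP[m3].max(0))
```

```text
roller slope [-0.00295012 -0.03706524] 402
side table 0.0006084014791402081
top roller [-0.0484 -0.0462] [-0.0124  0.051 ] 0.1888
  y -0.16 x -0.0426 0.0506
  y -0.13 x -0.0427 0.0505
  y -0.06 x -0.0424 0.0509
  y -0.03 x -0.0412 0.0696
  y 0.03 x -0.0691 0.0699
  y 0.06 x -0.0421 0.0492
  y 0.1 x -0.0435 0.0498
  x -0.025 y -0.1709 0.1374
  x 0 y -0.2489 0.1544
  x 0.025 y -0.249 0.1368
 tile 383 [ 0.0019 -0.0936] [-0.02262124 -0.12198126] [ 0.0263599  -0.06546918]
side roller [-0.0487 -0.0382] [-0.0228  0.0534] 0.1891
  y -0.16 x -0.0431 0.027
  y -0.13 x -0.043 0.028
  y -0.06 x -0.0434 0.0213
  y -0.03 x -0.0436 0.0698
  y 0.03 x -0.0442 0.0699
  y 0.06 x -0.0444 0.0466
  y 0.1 x -0.0443 0.0463
  x -0.025 y -0.171 0.1376
  x 0 y -0.2494 0.1374
  x 0.025 y -0.2495 0.1388
 tile 331 [-0.0002 -0.0933] [-0.02427896 -0.13367202] [ 0.02517219 -0.06373458]
```

```bash
cat >> h.py <<'E'
from scipy.spatial.transform import Rotation as Rot
_l=np.load('lane.npy'); TH=_l[2]; RM=np.array([[np.cos(TH),-np.sin(TH)],[np.sin(TH),np.cos(TH)]]); O=_l[:2]+RM@np.array([.0035,.0028])
def stat():
    o=arm.observe(); M=Rot.from_rotvec(o['ee_rot']).as_matrix(); p=o['position']
    l=(p[:2]-O)@RM
    print('t',round(o['clock'],2),'lane mm',(l*1e3).round(1),'z',(p[2]*1e3).round(1),'F',o['force'].round(1),'w',round(o['width'],3),'turn',(M[:2,2]@RM).round(3),M[:,0].round(3),'q',o['joints'].round(2))
    return p,M,l
def to(x,y,z):
    p,M,l=stat(); w=np.array([*(O+RM@np.array([x,y])),z]); tz=M[:2,2]@RM
    print('shift tool',(M.T@(w-p)).round(4),'turn to jaws||y',round(float(-np.arctan2(-tz[0],tz[1])),4) , 'world',w.round(3))
E
python3 -c "
from h import *
print(O); to(-.13,0,.25)"
```

```text
[ 0.60914229 -0.06095625]
t 0.1 lane mm [-311.8  723.2] z 226.0 F [-0.1 -0.2  0.6] w 1.0 turn [0.445 0.895] [-0.    -0.001 -1.   ] q [-1.38  0.44  0.02  1.57 -0.01  1.13 -0.08]
shift tool [-0.0231 -0.4847 -0.5667] turn to jaws||y 0.4613 world [ 0.481 -0.083  0.25 ]
```

```bash
sed -i 's/round(float(-np.arctan2(-tz/round(float(np.arctan2(-tz/' h.py
```

move_arm:
  steps: "-0.01 -0.02 -0.025 0 255; -0.025 -0.045 -0.05 0 255; -0.025 -0.07 -0.08 -0.05 255; -0.025 -0.09 -0.105 -0.1 255; -0.025 -0.115 -0.135 -0.15 255; -0.025 -0.14 -0.165 -0.2 255; -0.025 -0.165 -0.195 -0.25 255; -0.025 -0.19 -0.22 -0.3 255; -0.025 -0.215 -0.25 -0.35 255; -0.025 -0.24 -0.28 -0.4 255"
  squeeze: 10

```text
clock: 0.93
position: [0.3288, 0.2602, 0.2516]
ee_rot: [-1.292, 1.154, 1.292]
force: [1.0, 0.0, -0.0]
width: 0.321
```

```bash
python3 -c "
from h import *
to(-.13,0,.25)"
```

```text
t 0.93 lane mm [-221.4  364.3] z 251.6 F [ 1.  0. -0.] w 0.321 turn [0.059 0.998] [-0.  0. -1.] q [-0.92  0.07  0.13  2.01 -0.01  1.07  0.9 ]
shift tool [ 0.0016 -0.1126 -0.3583] turn to jaws||y -0.0586 world [ 0.481 -0.083  0.25 ]
```

move_arm:
  steps: "0 -0.011 -0.036 -0.02 255; 0 -0.022 -0.072 -0.04 255; 0 -0.034 -0.108 -0.06 255; 0 -0.045 -0.144 -0.06 255; 0 -0.056 -0.18 -0.06 255; 0 -0.068 -0.216 -0.06 255; 0 -0.079 -0.252 -0.06 255; 0 -0.09 -0.288 -0.06 255; 0 -0.101 -0.324 -0.06 255; 0 -0.112 -0.358 -0.06 255"

```text
clock: 1.77
position: [0.4794, -0.0836, 0.2517]
ee_rot: [-1.333, 1.124, 1.333]
force: [0.5, 0.8, -0.5]
width: 0.004
```

move_arm:
  steps: "0 0 0 0 255; 0 0 0 0 255; 0 0 0 0 255; 0 0 0 0 255; 0 0 0 0 255; 0 0 0 0 255"

```text
clock: 2.27
position: [0.4791, -0.0803, 0.2517]
ee_rot: [-1.334, 1.122, 1.335]
force: [0.4, -0.4, -0.9]
width: 0.007
```

```bash
python3 -c "
from h import *
to(-.10,0,.167)
for n in ('side','top'):
  d=grab(n,n+'1')
"
```

```text
t 2.27 lane mm [-131.5    3.1] z 251.7 F [ 0.4 -0.4 -0.9] w 0.007 turn [-0.001  1.   ] [-0.     0.001 -1.   ] q [-0.38  0.19  0.52  1.9  -0.1   1.09  1.92]
shift tool [ 0.0847 -0.0315 -0.0032] turn to jaws||y 0.0007 world [ 0.511 -0.078  0.167]
```

View pics/side1.png

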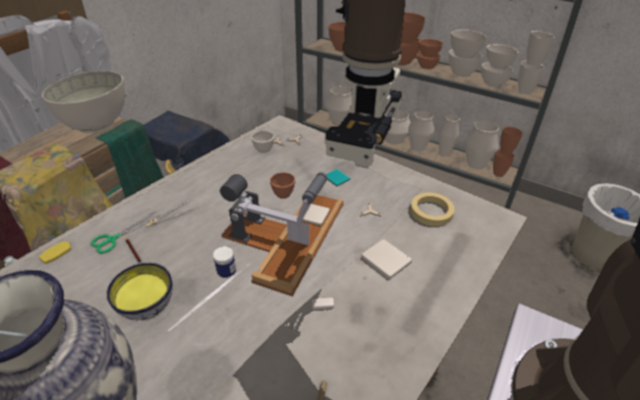

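```bash
cat >> h.py <<'E'
def proj(d,w):
    E=d['extrinsics']; p=E[:3,:3].T@(np.asarray(w)-E[:3,3]); x,y=p[0]/-p[2],-p[1]/-p[2]; r=x*x+y*y; k=1+float(d['k1'])*r
    f=200/np.tan(np.radians(float(d['vfov']))/2); return float(d['cx']+f*x*k),float(d['cy']+f*y*k)
E
python3 -c "
from h import *
p,M,l=stat()
for n in('side','top'):
  d=dict(np.load(n+'1.npz')); print(n,proj(d,p),proj(d,p+[0,0,.066]))
  im=d['img']; a=(im[60:260,250:450] if n=='side' else im[100:300,200:400]); cv2.imwrite(f'pics/z1{n}.png',cv2.resize(a,None,fx=3,fy=3))
"
```

```text
t 2.37 lane mm [-131.5    2.7] z 251.8 F [-0.2  0.  -0.2] w 0.008 turn [-0.  1.] [ 0.  0. -1.] q [-0.38  0.19  0.52  1.9  -0.1   1.09  1.92]
side (362.22104852702233, 166.1636979124511) (364.897282490445, 133.3934893743327)
top (320.19907184446487, 236.65612112379557) (320.62670325088243, 236.41225705816493)
```

View pics/z1side.png

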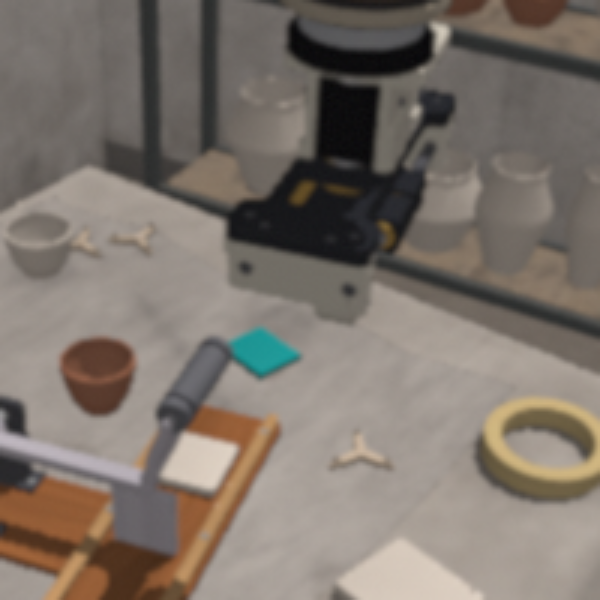

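View pics/z1top.png

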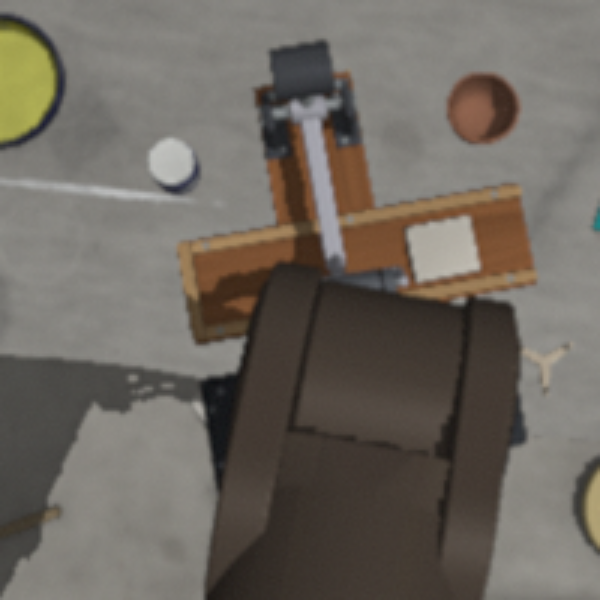

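move_arm:
  steps: "0.02 0 -0.003 0 255; 0.04 0 -0.003 0 255; 0.06 0 -0.003 0 255; 0.075 0 -0.003 0 255; 0.084 0 -0.003 0 255; 0.084 -0.01 -0.003 0 255; 0.084 -0.02 -0.003 0 255; 0.084 -0.025 -0.003 0 255; 0.084 -0.025 -0.003 0 255; 0.084 -0.025 -0.003 0 255"

```text
clock: 3.2
position: [0.5053, -0.0802, 0.1683]
ee_rot: [-1.335, 1.123, 1.333]
force: [0.1, -0.0, -0.4]
width: 0.004
```

```bash
python3 -c "
from h import *
to(-.052,0,.167)
d=grab('side','side2'); cv2.imwrite('pics/z2.png',cv2.resize(d['img'][100:300,230:430],None,fx=3,fy=3))
for g in np.arange(0,1.01,.1):
  a=.5317+g; print(g.round(1),round(130-197*np.cos(a)),round(75+197*np.sin(a)))
"
```

```text
t 3.2 lane mm [-105.6   -1.2] z 168.3 F [ 0.1 -0.  -0.4] w 0.004 turn [0.001 1.   ] [ 0.001 -0.    -1.   ] q [-0.33  0.33  0.49  1.95 -0.2   0.91  2.  ]
shift tool [ 0.0014 -0.0536  0.0013] turn to jaws||y -0.0009 world [ 0.558 -0.07   0.167]
0.0 -40 175
0.1 -29 191
0.2 -17 207
0.3 -3 221
0.4 12 233
0.5 29 244
0.6 46 253
0.7 64 261
0.8 83 266
0.9 103 270
1.0 122 272
```

View pics/z2.png

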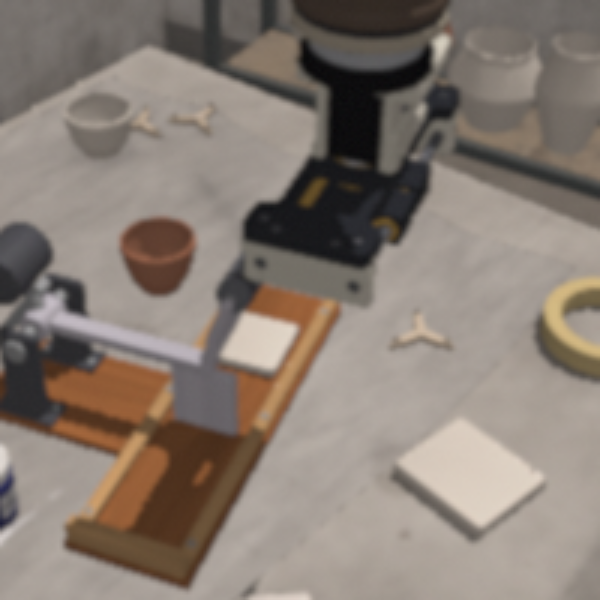

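move_arm:
  steps: "0 -0.012 0.001 0 255; 0 -0.024 0.001 0 255; 0 -0.034 0.001 0 255; 0 -0.039 0.001 0 255; 0 -0.044 0.001 0 255; -0.008 -0.05 0.001 0 255; -0.015 -0.055 0.001 0 255; -0.023 -0.061 0.001 0 255; -0.031 -0.067 0.001 0 255; -0.031 -0.067 0.001 0 255"

```text
clock: 4.08
position: [0.5727, -0.0676, 0.201]
ee_rot: [-1.336, 1.121, 1.331]
force: [-1.5, -0.3, -0.3]
width: 0.006
```

```bash
python3 -c "
from h import *
stat()
d=grab('side','side3'); cv2.imwrite('pics/z3.png',cv2.resize(d['img'][100:300,230:430],None,fx=3,fy=3))
"
```

```text
t 4.08 lane mm [-37.   -0.3] z 201.0 F [-1.5 -0.3 -0.3] w 0.006 turn [0.001 1.   ] [ 0.004  0.    -1.   ] q [-0.33  0.4   0.49  1.76 -0.22  1.03  1.98]
```

View pics/z3.png

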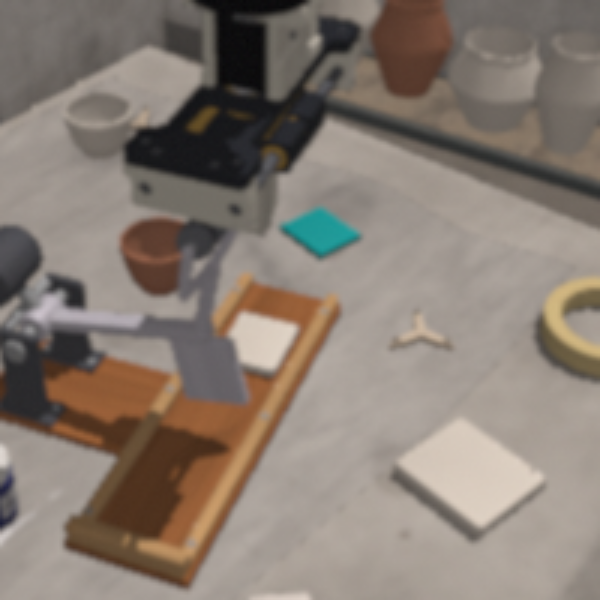

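move_arm:
  steps: "-0.013 -0.012 0 0 255; -0.019 -0.019 0 0 255; -0.025 -0.027 0 0 255; -0.031 -0.035 0 0 255; -0.036 -0.044 0 0 255; -0.042 -0.052 0 0 255; -0.047 -0.061 0 0 255; -0.052 -0.07 0 0 255; -0.056 -0.079 0 0 255; -0.059 -0.088 0 0 255"

```text
clock: 4.97
position: [0.658, -0.0528, 0.2582]
ee_rot: [-1.334, 1.123, 1.333]
force: [0.3, 0.4, -0.2]
width: -0.001
```

```bash
python3 -c "
from h import *
stat()
d=grab('side','side4'); cv2.imwrite('pics/z4.png',cv2.resize(d['img'][100:300,180:380],None,fx=3,fy=3))
"
```

```text
t 4.97 lane mm [49.5 -0.3] z 258.2 F [ 0.3  0.4 -0.2] w -0.001 turn [0.001 1.   ] [ 0.001  0.    -1.   ] q [-0.31  0.5   0.5   1.46 -0.24  1.24  1.95]
```

View pics/z4.png

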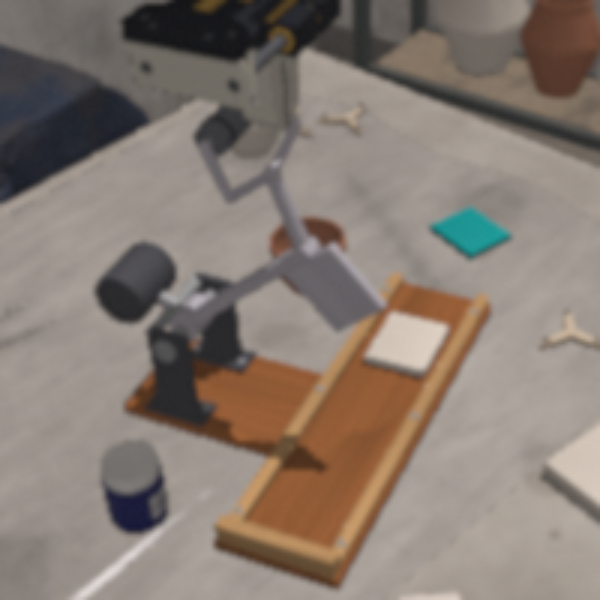

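move_arm:
  steps: "-0.003 -0.01 0 0 255; -0.005 -0.02 0 0 255; -0.007 -0.03 0 0 255; -0.009 -0.04 0 0 255; -0.01 -0.048 0 0 255; -0.01 -0.048 0 0 255; -0.02 -0.03 0 0 255; -0.02 -0.01 0 0 255; -0.02 0.01 0 0 255; -0.02 0.03 0 0 255"

```text
clock: 5.85
position: [0.6261, -0.0585, 0.2775]
ee_rot: [-1.334, 1.124, 1.333]
force: [1.3, -0.2, -0.8]
width: 0.004
```

```bash
python3 -c "
from h import *
stat()
d=grab('side','side5'); cv2.imwrite('pics/z5.png',cv2.resize(d['img'][100:300,180:380],None,fx=3,fy=3))
"
```

```text
t 5.85 lane mm [17.1 -0.5] z 277.5 F [ 1.3 -0.2 -0.8] w 0.004 turn [0.001 1.   ] [ 0. -0. -1.] q [-0.33  0.43  0.51  1.52 -0.21  1.25  1.95]
```

View pics/z5.png

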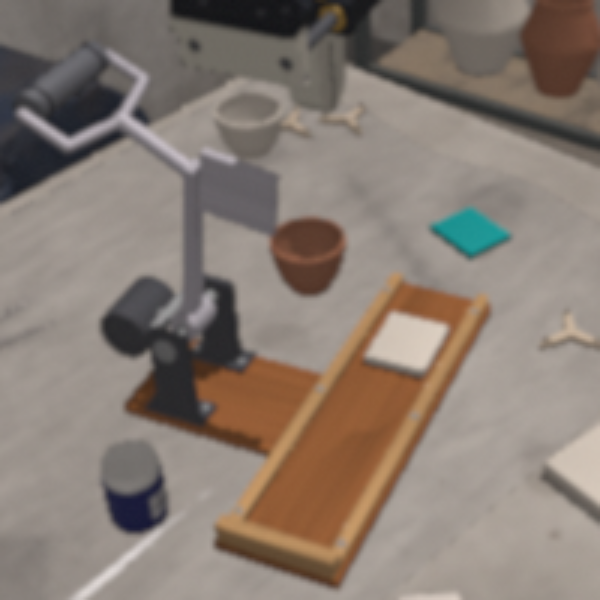

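move_arm:
  steps: "0 0.015 -0.01 0 255; 0 0.019 -0.03 0 255; 0 0.019 -0.055 0 255; 0 0.019 -0.08 0 255; 0 0.019 -0.105 0 255; 0 0.019 -0.13 0 255; 0.02 0.019 -0.15 0 255; 0.05 0.019 -0.165 0 255; 0.08 0.019 -0.165 0 255; 0.11 0.019 -0.165 0 255"

```text
clock: 6.73
position: [0.636, -0.2259, 0.1667]
ee_rot: [-1.333, 1.125, 1.33]
force: [0.0, 0.3, -0.5]
width: 0.006
```

move_arm:
  steps: "0.02 0 0 0 255; 0.04 0 0 0 255; 0.06 0 0 0 255; 0.06 0 0 0 255; 0.06 0 0 0 255; 0.06 0 0 0 255; 0.06 0 0 0 255; 0.06 0 0 0 255; 0.06 0 0 0 255; 0.06 0 0 0 255"

```text
clock: 7.57
position: [0.637, -0.224, 0.1084]
ee_rot: [-1.334, 1.123, 1.332]
force: [-0.4, -0.1, -0.1]
width: 0.004
```

```bash
python3 -c "
from h import *
d=grab('side','side6'); cv2.imwrite('pics/z6.png',cv2.resize(d['img'][80:280,180:380],None,fx=3,fy=3))
to(0,-.165,.05)
W=world(d); P=(W[...,:2]-O)@RM; ZZ=W[...,2]; ii=d['img']
m=(ZZ>.010)&(ZZ<.024)&(P[...,1]<-.04)&(P[...,1]>-.15)&(abs(P[...,0])<.035)&(ii.min(-1)>110)
print('tile',m.sum(),P[m].mean(0).round(4),P[m].min(0),P[m].max(0))
"
```

```text
t 7.62 lane mm [  -0.5 -165.3] z 108.3 F [-0.1  0.3 -0.7] w 0.005 turn [0.001 1.   ] [ 0.001 -0.    -1.   ] q [-0.03  0.65  0.47  1.6  -0.34  0.97  2.28]
shift tool [ 0.0583 -0.0004  0.0003] turn to jaws||y -0.0013 world [ 0.637 -0.224  0.05 ]
tile 232 [-0.0117 -0.0952] [-0.02698325 -0.13637304] [ 0.00575353 -0.06653213]
```

View pics/z6.png

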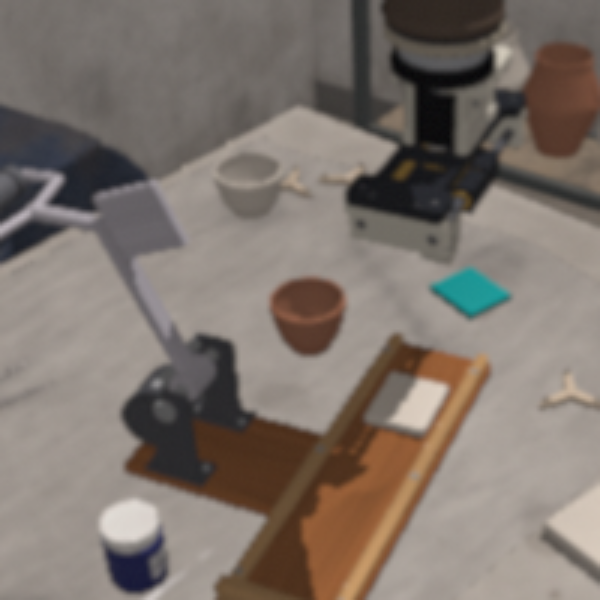

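move_arm:
  steps: "0.01 0 0 0 255; 0.02 0 0 0 255; 0.03 0 0 0 255; 0.04 0 0 0 255; 0.05 0 0 0 255; 0.06 0 0 0 255; 0.068 0 0 0 255; 0.068 0 0 0 255; 0.068 0 0 0 255; 0.068 0 0 0 255"

```text
clock: 8.45
position: [0.6369, -0.2242, 0.04]
ee_rot: [-1.334, 1.124, 1.333]
force: [0.6, 0.2, -0.2]
width: 0.005
```

move_arm:
  steps: "0 0 0 0 255; 0 0 0 0 255; 0 0 0 0 255; 0 0 0 0 255; 0 0 0 0 255; 0 0 0 0 255; 0 0 0 0 255; 0 0 0 0 255"

```text
clock: 9.12
position: [0.6366, -0.2239, 0.0397]
ee_rot: [-1.333, 1.124, 1.333]
force: [-0.9, -1.1, -0.2]
width: 0.007
```

```bash
python3 -c "
from h import *
d=grab('side','side7'); cv2.imwrite('pics/z7.png',cv2.resize(d['img'][120:290,200:400],None,fx=4,fy=3.5))
to(-.002,-.165,.013)
for n,e in(('side',d),('top',grab('top','top7'))):
  W=world(e); P=(W[...,:2]-O)@RM; Z=W[...,2]
  m=(Z>.12)&(abs(P[...,1])<.05)&(P[...,0]>.1)&(P[...,0]<.4)
  q=np.c_[P[m],Z[m]]; print(n,m.sum(),q.min(0).round(3),q.max(0).round(3))
  r=q[q[:,0]>.26]; print(' roller-ish',r.mean(0).round(3),r.min(0).round(3),r.max(0).round(3))
  a=q[abs(q[:,1])<.008]; a=a[(a[:,2]>.125)&(a[:,2]<.2)]; 
print('expect roller 2.0: ',130-197*np.cos(2.5317),75+197*np.sin(2.5317),' 1.85:',130-197*np.cos(2.3817),75+197*np.sin(2.3817))
"
```

```text
t 9.17 lane mm [  -0.7 -165.2] z 39.7 F [ 0.7 -0.1 -0.3] w 0.005 turn [0.001 1.   ] [ 0. -0. -1.] q [-0.01  0.73  0.43  1.64 -0.38  0.85  2.32]
shift tool [0.0267 0.0013 0.0002] turn to jaws||y -0.0013 world [ 0.635 -0.224  0.013]
side 1478 [ 0.119 -0.048  0.12 ] [0.303 0.05  0.243]
 roller-ish [0.284 0.006 0.194] [ 0.261 -0.047  0.179] [0.303 0.05  0.202]
top 950 [ 0.119 -0.049  0.121] [0.305 0.05  0.241]
 roller-ish [0.286 0.001 0.194] [ 0.26  -0.049  0.181] [0.305 0.05  0.203]
expect roller 2.0:  291.48277315247975 187.83755569394776  1.85: 272.8072620822895 210.70219562173736
```

View pics/z7.png

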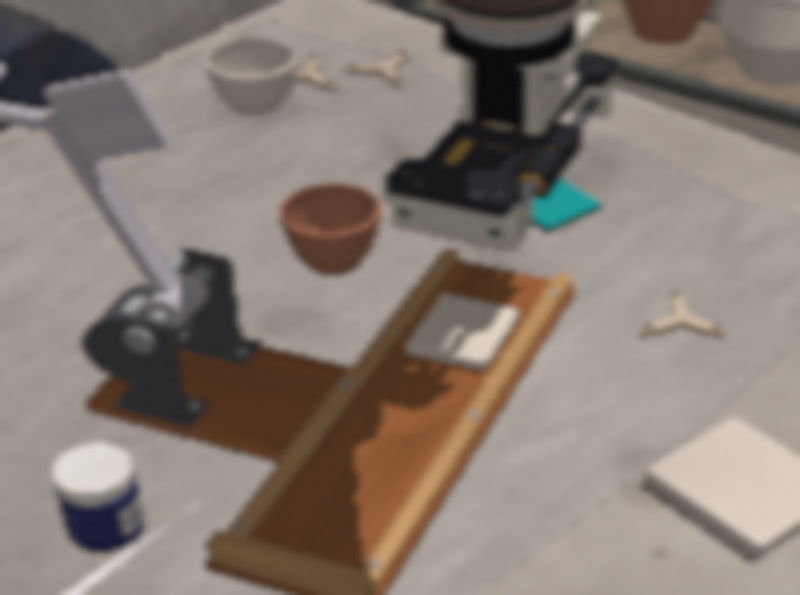

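View pics/top7.png

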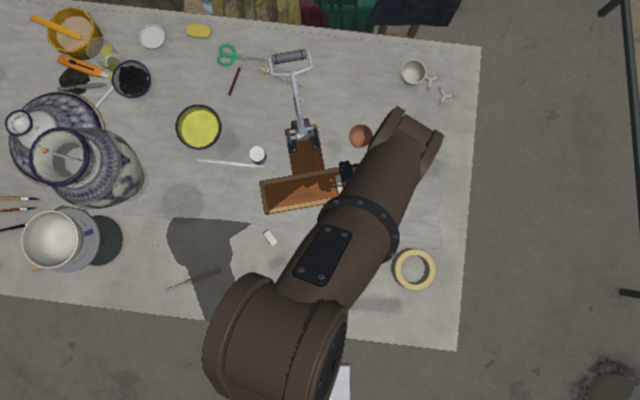

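```bash
python3 -c "
from h import *
p,M,l=stat()
for n in('top','side'):
  d=dict(np.load(n+'7.npz')); W=world(d); P=(W[...,:2]-O)@RM; Z=W[...,2]
  m=(Z>.075)&(P[...,1]<-.055)&(P[...,1]>-.35)&(P[...,0]>-.2)&(P[...,0]<.3)
  q=np.c_[P[m]-l,Z[m]-p[2]]
  for a,b in((.03,.06),(.06,.1),(.1,.15),(.15,.2),(.2,.3),(.3,.4),(.4,.7)):
    k=q[(q[:,2]>a)&(q[:,2]<b)]
    if len(k): print(n,a,b,len(k),k[:,:2].min(0).round(3),k[:,:2].max(0).round(3))
"
```

```text
t 9.22 lane mm [  -0.8 -165.2] z 39.7 F [-1.2  1.1  0.2] w 0.009 turn [0.001 1.   ] [-0.  0. -1.] q [-0.01  0.73  0.43  1.64 -0.38  0.85  2.32]
top 0.06 0.1 5 [-0.01   0.052] [0.031 0.095]
top 0.1 0.15 276 [-0.023  0.049] [0.036 0.095]
top 0.3 0.4 161 [-0.002 -0.061] [0.063 0.065]
top 0.4 0.7 6912 [-0.183 -0.06 ] [0.058 0.11 ]
side 0.03 0.06 1 [-0.012 -0.008] [-0.012 -0.008]
side 0.06 0.1 741 [-0.038 -0.093] [0.037 0.095]
side 0.1 0.15 1125 [-0.038 -0.096] [0.037 0.097]
side 0.15 0.2 533 [-0.044 -0.05 ] [0.036 0.043]
side 0.2 0.3 1817 [-0.044 -0.02 ] [0.053 0.044]
side 0.3 0.4 2527 [-0.09  -0.015] [0.068 0.09 ]
side 0.4 0.7 1729 [-0.148  0.009] [0.059 0.11 ]
```

move_arm:
  steps: "0.006 0.001 0 0 255; 0.012 0.001 0 0 255; 0.018 0.001 0 0 255; 0.022 0.001 0 0 255; 0.025 0.001 0 0 255; 0.027 0.001 0 0 255; 0.027 0.001 0 0 255; 0.027 0.001 0 0 255"

```text
clock: 9.88
position: [0.6357, -0.2241, 0.0127]
ee_rot: [-1.333, 1.124, 1.333]
force: [0.1, 0.3, 1.2]
width: 0.004
```

```bash
python3 -c "
from h import *
to(-.002,.054,.013)
d=grab('side','side8'); cv2.imwrite('pics/z8.png',cv2.resize(d['img'][140:290,200:400],None,fx=4,fy=4))"
```

```text
t 9.88 lane mm [  -1.7 -165.3] z 12.7 F [0.1 0.3 1.2] w 0.004 turn [0.001 1.   ] [-0. -0. -1.] q [ 0.    0.76  0.41  1.66 -0.39  0.8   2.33]
shift tool [-0.0003  0.0006  0.2193] turn to jaws||y -0.0013 world [ 0.598 -0.008  0.013]
```

View pics/z8.png

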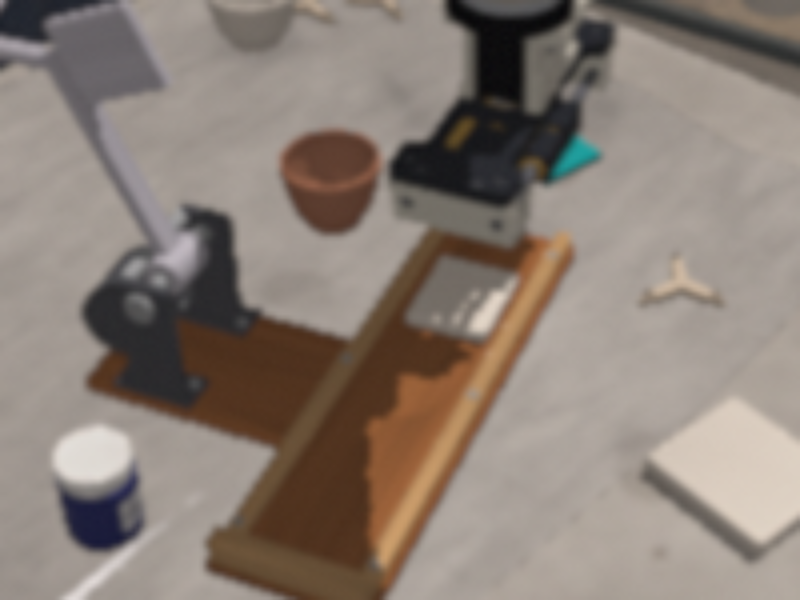

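move_arm:
  steps: "-0.001 0 0.008 0 255; -0.001 0 0.015 0 255; -0.001 0 0.02 0 255; -0.001 0 0.025 0 255; -0.001 0 0.03 0 255; -0.001 0 0.036 0 255; -0.001 0 0.043 0 255; -0.001 0 0.051 0 255; -0.001 0 0.06 0 255; -0.001 0 0.06 0 255"

```text
clock: 10.77
position: [0.6254, -0.1621, 0.0136]
ee_rot: [-1.334, 1.122, 1.336]
force: [0.9, -0.2, -0.6]
width: 0.001
```

```bash
cat >> h.py <<'E'
def tile(tag):
    stat(); d=grab('side',tag); cv2.imwrite(f'pics/z_{tag}.png',cv2.resize(d['img'][140:300,200:400],None,fx=4,fy=3.7))
E
python3 -c "
from h import *
tile('side9')"
```

```text
t 10.77 lane mm [  -1.2 -102.4] z 13.6 F [ 0.9 -0.2 -0.6] w 0.001 turn [-0.001  1.   ] [-0.     0.002 -1.   ] q [-0.09  0.73  0.41  1.74 -0.4   0.76  2.26]
```

View pics/z_side9.png

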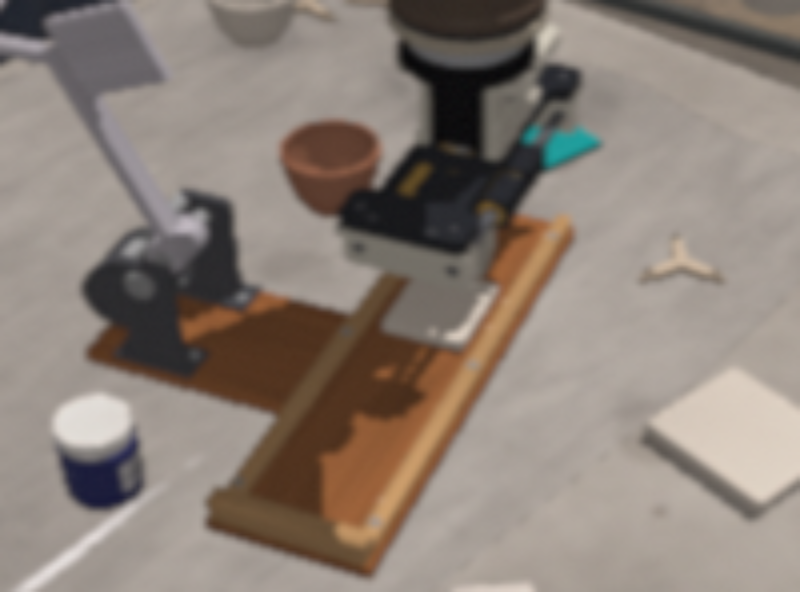

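```bash
python3 -c "
from h import *
d=dict(np.load('side9.npz'))
print(((plane(d,[(315,233),(295.5,229),(324.5,217)],.018)[:,:2]-O)@RM).round(4))"
```

```text
[[-0.0258 -0.0345]
 [ 0.0191 -0.0303]
 [-0.0248 -0.0924]]
```

move_arm:
  steps: "0 0.001 0.008 0 255; 0 0.001 0.016 0 255; 0 0.001 0.025 0 255; 0 0.001 0.034 0 255; 0 0.001 0.043 0 255; 0 0.001 0.052 0 255; 0 0.001 0.061 0 255; 0 0.001 0.07 0 255; 0 0.001 0.079 0 255; 0 0.001 0.085 0 255"

```text
clock: 11.65
position: [0.61, -0.0798, 0.0138]
ee_rot: [-1.334, 1.123, 1.334]
force: [0.1, -1.0, 1.9]
width: 0.003
```

```bash
python3 -c "
from h import *
tile('side10')"
```

```text
t 11.65 lane mm [ -2.4 -18.8] z 13.8 F [ 0.1 -1.   1.9] w 0.003 turn [0. 1.] [ 0.  0. -1.] q [-0.24  0.69  0.42  1.82 -0.41  0.72  2.15]
```

View pics/z_side10.png

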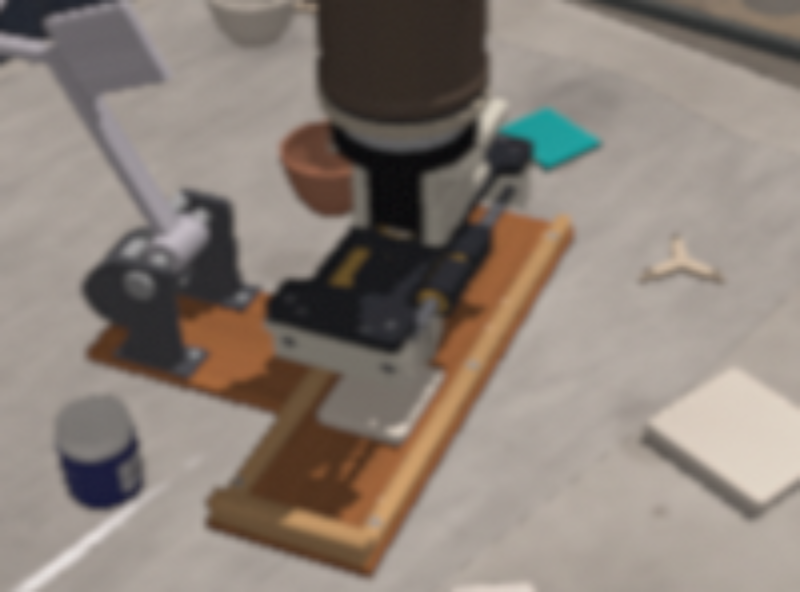

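move_arm:
  steps: "0 0 0.008 0 255; 0 0 0.016 0 255; 0 0 0.024 0 255; 0 0 0.032 0 255; 0 0 0.04 0 255; 0 0 0.048 0 255; 0 0 0.055 0 255; 0 0 0.061 0 255; 0 0 0.066 0 255; 0 0 0.069 0 255"

```text
clock: 12.53
position: [0.5983, -0.0124, 0.0137]
ee_rot: [-1.334, 1.123, 1.334]
force: [0.5, -0.3, 1.2]
width: 0.001
```

```bash
python3 -c "
from h import *
tile('side11')"
```

```text
t 12.53 lane mm [-2.4 49.7] z 13.7 F [ 0.5 -0.3  1.2] w 0.001 turn [0.001 1.   ] [-0.  0. -1.] q [-0.36  0.67  0.43  1.86 -0.41  0.69  2.05]
```

View pics/z_side11.png

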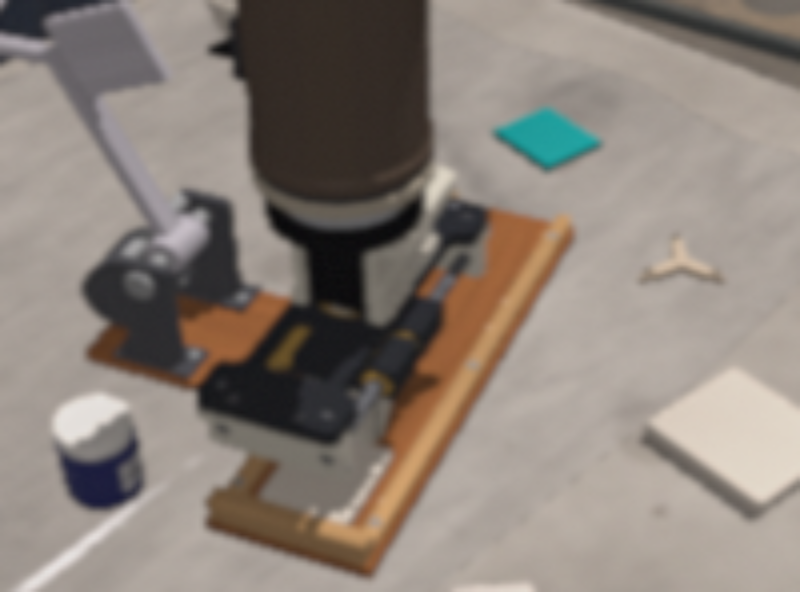

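Nearly home, so I close the last few millimetres in 1 mm rows.

move_arm:
  steps: "0 0 0.001 0 255; 0 0 0.002 0 255; 0 0 0.003 0 255; 0 0 0.004 0 255; 0 0 0.005 0 255; 0 0 0.005 0 255"

```text
clock: 13.08
position: [0.5975, -0.0082, 0.0137]
ee_rot: [-1.333, 1.124, 1.334]
force: [0.3, -0.1, 0.9]
width: 0.004
```

```bash
python3 -c "
from h import *
stat()
d=dict(np.load('side11.npz'));d0=dict(np.load('side10.npz'))
print(((plane(d,[(200+340/4,140+520/3.7),(200+262/4,140+502/3.7)],.018)[:,:2]-O)@RM).round(4))"
```

```text
t 13.08 lane mm [-2.5 54. ] z 13.7 F [ 0.3 -0.1  0.9] w 0.004 turn [0.001 1.   ] [-0.  0. -1.] q [-0.36  0.67  0.43  1.87 -0.41  0.69  2.04]
[[-0.0229  0.1153]
 [ 0.0181  0.1183]]
```

move_arm:
  steps: "0 0 0.001 0 255; 0 0 0.002 0 255; 0 0 0.003 0 255; 0 0 0.003 0 255"

```text
clock: 13.42
position: [0.5974, -0.006, 0.0139]
ee_rot: [-1.334, 1.124, 1.332]
force: [0.8, -3.3, 0.5]
width: 0.006
```

```bash
python3 -c "
from h import *
tile('side12')"
```

```text
t 13.42 lane mm [-2.1 56.1] z 13.9 F [ 0.8 -3.3  0.5] w 0.006 turn [0.002 1.   ] [ 0.001 -0.001 -1.   ] q [-0.37  0.67  0.43  1.87 -0.41  0.69  2.04]
```

View pics/z_side12.png

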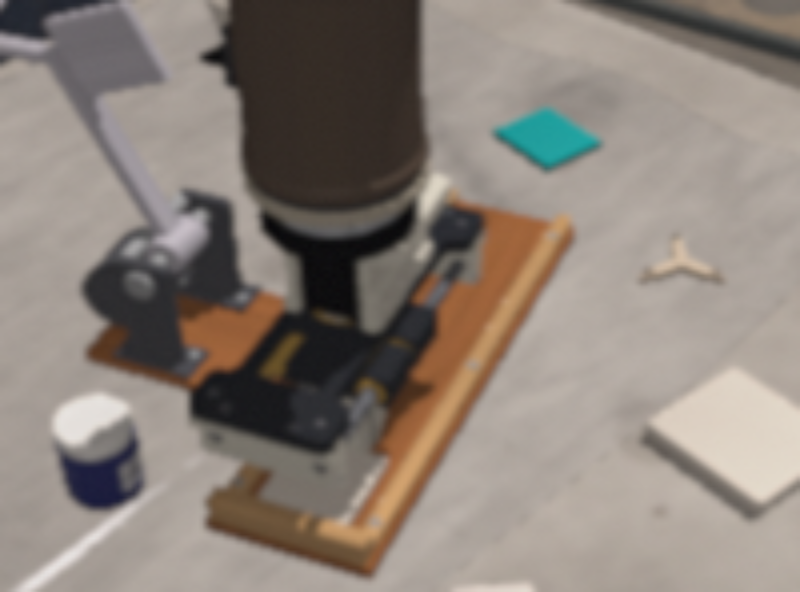

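The push force rises to 3.3 N, so the tile is against the stop. I back off along the lane, lift, and retreat towards the robot, away from the gate.

move_arm:
  steps: "0 0 -0.004 0 255; 0 0 -0.012 0 255; 0 0 -0.025 0 255; -0.01 0 -0.03 0 255; -0.03 0 -0.03 0 255; -0.06 0 -0.03 0 255; -0.09 0 -0.03 0 255; -0.12 0 -0.03 0 255; -0.14 0.02 -0.03 0 255; -0.15 0.045 -0.05 0 255"

```text
clock: 14.3
position: [0.5633, -0.0594, 0.1669]
ee_rot: [-1.338, 1.117, 1.334]
force: [0.2, 0.3, 0.5]
width: 0.007
```

move_arm:
  steps: "-0.01 0.03 -0.03 0 255; -0.02 0.06 -0.06 0 255; -0.02 0.09 -0.09 0 255; -0.02 0.12 -0.12 0 255; -0.02 0.14 -0.14 0 255; -0.02 0.14 -0.14 0 255; -0.02 0.14 -0.14 0 255; -0.02 0.14 -0.14 0 255"

```text
clock: 14.97
position: [0.4471, -0.2241, 0.1842]
ee_rot: [-1.333, 1.123, 1.332]
force: [0.1, 1.1, -0.1]
width: 0.007
```

```bash
python3 -c "
from h import *
tile('side13')
d0=dict(np.load('top0.npz')); d=grab('top','top13'); 
cv2.imwrite('pics/z_top13.png',cv2.resize(d['img'][30:280,220:440],None,fx=3,fy=2.4))
for n in ('top','side'):
  e=dict(np.load(n+'13.npz'));W=world(e); P=(W[...,:2]-O)@RM; Z=W[...,2]; im=e['img']
  m=(Z>.010)&(Z<.024)&(P[...,1]<.13)&(P[...,1]>.03)&(abs(P[...,0])<.031)&(im.max(-1)-im.min(-1).astype(int)<40)&(im.min(-1)>75)
  print(n,'tile',m.sum(),P[m].mean(0).round(4),P[m].min(0).round(4),P[m].max(0).round(4),np.median(Z[m]).round(4))
  m=(Z>.12)&(abs(P[...,1])<.05)&(P[...,0]>.1)&(P[...,0]<.4); print(' gate max',P[m].max(0).round(3))
for n,(u,v) in dict(pot=(257,154),cup=(361,135),stilt=(381,221),rub=(270,238)).items():
  print(n,np.abs(d['img'][v-14:v+14,u-14:u+14].astype(int)-d0['img'][v-14:v+14,u-14:u+14]).mean().round(1))
"
```

```text
t 14.97 lane mm [-187.5 -133.1] z 184.2 F [ 0.1  1.1 -0.1] w 0.007 turn [0.002 1.   ] [ 0.001  0.001 -1.   ] q [-0.12  0.3   0.61  1.96 -0.21  0.94  2.34]
top tile 412 [-0.0001  0.0943] [-0.0252  0.0647] [0.0256 0.1239] 0.0172
 gate max [0.304 0.05 ]
side tile 453 [-0.0014  0.0903] [-0.0259  0.0628] [0.0284 0.116 ] 0.0186
 gate max [0.304 0.05 ]
pot 16.5
cup 12.3
stilt 17.0
rub 42.8
```

View pics/z_side13.png

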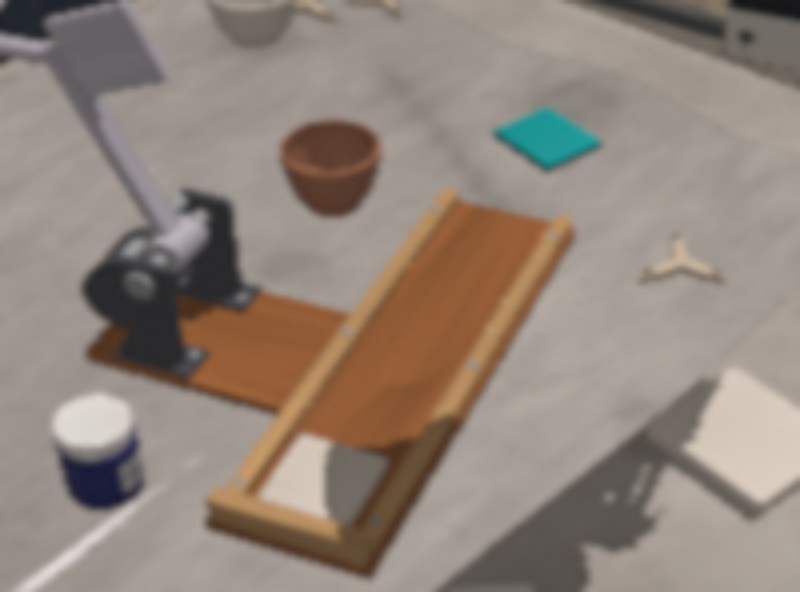

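View pics/z_top13.png

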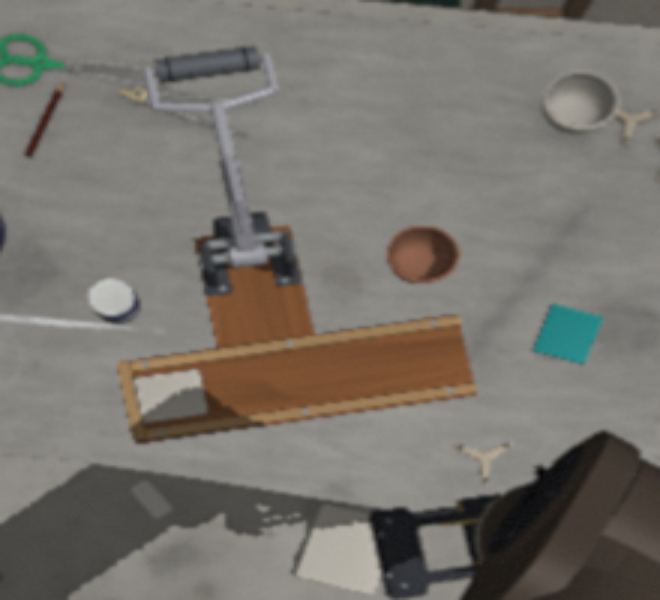

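```bash
python3 -c "
from h import *
d=dict(np.load('side13.npz'))
print('side right edge',((plane(d,[(200+308/4,140+435/3.7),(200+388/4,140+460/3.7)],.018)[:,:2]-O)@RM).round(4))
d=dict(np.load('top13.npz'))
print('top right edge',((plane(d,[(220+204/3,30+371/2.4),(220+207/3,30+416/2.4)],.018)[:,:2]-O)@RM).round(4))
print('top left edge',((plane(d,[(220+135/3,30+376/2.4),(220+139/3,30+424/2.4)],.018)[:,:2]-O)@RM).round(4))
cv2.imwrite('pics/zz.png',cv2.resize(dict(np.load('side13.npz'))['img'][245:300,240:310],None,fx=10,fy=10,interpolation=cv2.INTER_CUBIC))
"
```

```text
side right edge [[ 0.0195  0.0658]
 [-0.0265  0.0651]]
top right edge [[ 0.0188  0.0598]
 [-0.0289  0.0652]]
top left edge [[ 0.0241  0.1207]
 [-0.0288  0.1267]]
```

View pics/zz.png

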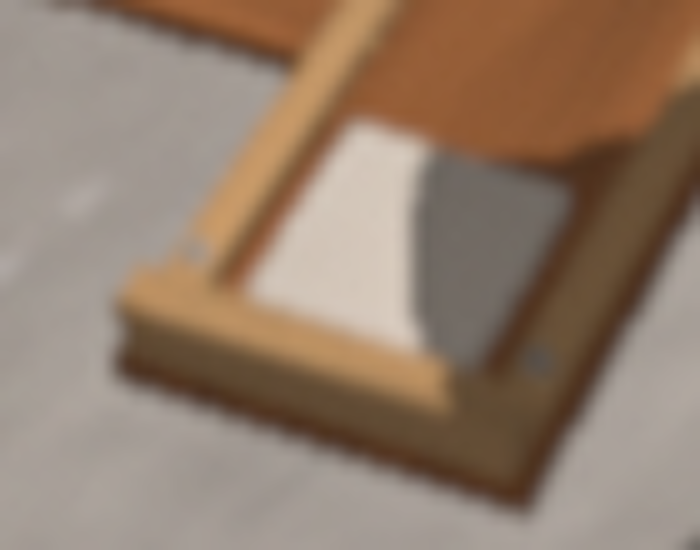

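```bash
python3 -c "
from h import *
from scipy.ndimage import map_coordinates
for tag in('top0','side0','top13','side13'):
  d=dict(np.load(tag+'.npz')); im=d['img'].astype(float)
  ys=np.arange(-.14,-.05,.001) if tag[-1]=='0' else np.arange(.05,.14,.001)
  for xs in ((.0,),(.012,),(-.012,)):
    uv=np.array([proj(d,[*(O+RM@np.array([xs[0],y])),.018]) for y in ys])
    B=map_coordinates(im[...,0],[uv[:,1],uv[:,0]],order=1)
    hi=np.percentile(B,90); lo=np.percentile(B,10); a=(B>(hi+lo)/2); i=np.where(a)[0]
    print(tag,xs,'edges',ys[i[0]].round(3),ys[i[-1]].round(3),'mid',((ys[i[0]]+ys[i[-1]])/2).round(4),[int(b) for b in B[::4]])
"
```

```text
top0 (0.0,) edges -0.125 -0.067 mid -0.096 [44, 42, 41, 49, 117, 150, 148, 147, 146, 145, 145, 144, 144, 143, 143, 142, 142, 144, 121, 44, 39, 42, 44]
top0 (0.012,) edges -0.124 -0.067 mid -0.0955 [40, 40, 40, 41, 108, 147, 145, 146, 144, 144, 144, 143, 141, 141, 141, 140, 141, 143, 124, 54, 40, 42, 42]
top0 (-0.012,) edges -0.125 -0.068 mid -0.0965 [45, 43, 42, 53, 128, 154, 151, 151, 150, 150, 149, 146, 146, 145, 145, 144, 144, 147, 114, 37, 46, 63, 72]
side0 (0.0,) edges -0.127 -0.067 mid -0.097 [51, 50, 66, 116, 165, 183, 182, 182, 182, 182, 182, 182, 181, 180, 181, 181, 182, 171, 132, 88, 57, 67, 90]
side0 (0.012,) edges -0.127 -0.068 mid -0.0975 [48, 48, 63, 113, 163, 180, 180, 180, 180, 179, 179, 178, 179, 178, 179, 179, 179, 168, 132, 90, 64, 74, 94]
side0 (-0.012,) edges -0.128 -0.068 mid -0.098 [52, 52, 71, 122, 168, 184, 186, 186, 185, 185, 185, 185, 185, 184, 184, 183, 184, 171, 128, 85, 55, 46, 50]
top13 (0.0,) edges 0.086 0.14 mid 0.113 [50, 49, 47, 46, 81, 88, 88, 87, 88, 109, 106, 130, 156, 162, 161, 160, 160, 160, 137, 91, 88, 87, 119]
top13 (0.012,) edges 0.065 0.14 mid 0.1025 [52, 49, 49, 63, 151, 169, 165, 164, 164, 162, 162, 161, 160, 159, 159, 159, 158, 159, 121, 84, 87, 99, 124]
top13 (-0.012,) edges 0.068 0.14 mid 0.104 [47, 36, 25, 29, 71, 90, 89, 89, 89, 88, 89, 89, 87, 88, 91, 116, 132, 156, 148, 93, 88, 88, 126]
side13 (0.0,) edges 0.086 0.117 mid 0.1015 [52, 53, 51, 66, 90, 96, 96, 97, 98, 120, 156, 178, 186, 186, 186, 186, 166, 114, 97, 80, 55, 50, 39]
side13 (0.012,) edges 0.064 0.117 mid 0.0905 [55, 54, 57, 99, 166, 186, 185, 185, 185, 185, 184, 183, 183, 183, 183, 183, 163, 112, 96, 82, 55, 49, 39]
side13 (-0.012,) edges 0.066 0.124 mid 0.095 [52, 51, 46, 55, 87, 98, 98, 98, 99, 99, 99, 100, 99, 98, 103, 145, 159, 115, 96, 79, 56, 50, 39]
```

```bash
python3 -c "
from h import *
stat(); print(arm.sign_off())"
```

```text
t 15.07 lane mm [-186.7 -132.2] z 183.8 F [ 0.  -0.2  0.3] w 0.006 turn [-0.  1.] [ 0.  0. -1.] q [-0.12  0.3   0.61  1.96 -0.21  0.94  2.34]
the job is handed in; nothing more can be done
None
```

The gate is raised and staying up by itself, and the tile is flat against the end stop. I handed the job in at 15.1 s; the interface reports no verdict.

**What I did:** With the fingers shut I pushed the roller along its arc, with at most about 1.5 N seen in the readings after each move. Once it was past balance I let go. After the gate settled, I pushed the tile along the lane from its right end until the force rose to about 3.3 N at the stop. I then backed off, lifted and moved clear.

**Last checks:**
- **Gate:** the roller's far edge is at lane x = 304 mm, where the raised stop at 2.0 rad should put it. It matched in both cameras and did not change between about 9 s and 15 s.
- **Tile:** it lies flat, with its top at about 17–18 mm. It spans about y = 65 to 123 mm, touching the stop. Its centre is at about y = 94 mm and is within about 2 mm of mid-lane.
- **Bystanders:** the pot, cup and stilt look unmoved in the top view. The eraser was in the arm's shadow, so its image comparison was spoiled, but it shows at the same pixel, about (270,238).
- **Robot:** the wrist force was near zero when I handed in, and the arm was clear of everything.

**Disagreement:** the tile measures about 58 mm along the lane and 50 mm across it, the reverse of the description. Its centre therefore rests about 4 mm short of the stated home position even when flush. That is still past the 90 mm limit, but only by about 4 mm, with camera calibration good to about 2 mm.

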